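# Seat the flask carrier on the shaker

### The arm

A 6-joint arm with a two-finger parallel gripper is mounted at the origin on the work surface. World frame = base frame: x ahead of the robot, y to its left, z up, the work surface at z = 0. Lengths are in m, angles in rad, forces in N, time in s.
With the tool pointing down it reaches from about 0.4 to 0.925 m from the base axis. Payload 12.5 kg.
Tool frame: the origin (TCP) lies on the centre line of the jaws, within the pads' length; the fingertips stand 11 mm ahead of it and the grasp point (between the pads) lies 8 mm behind it; z points along the fingers, y is the line along which they close (so a half turn about z gives the same grasp; the last joint's range is limited). The gripper opens to 95 mm and grips with 3 to 60 N. Pads are 20 mm wide; open, the fingers measure 119 mm over their backs; the gripper's body (75 mm by 180 mm) begins 59 mm behind the grasp point.
Start: joints at [1.105, 0.491, 1.559, -0, 1.092, -0.106], TCP at [0.22, 0.585, 0.226] pointing down, gripper open.
Joint ranges: [-3.1, 3.1], [-0.84, 2.19], [0.05, 2.79], [-1.13, 4.28], [0.06, 2.93], [-2.69, 2.69]. Speed limits (rad/s): [2.22, 2.22, 2.79, 3.14, 3.14, 3.14].

### API

Orientations are given as [roll, pitch, yaw] about the fixed x, y, z axes, in that order (R = Rz(yaw) Ry(pitch) Rx(roll)).
In Python, from rig import sense, grab_frame, camera_model, env gives the robot as it stands.
- The arm moves only by the tool jog_arm, never from a script. Its argument "commands" is a list of rows, each a list of 3 entries, a list of its own where there are three numbers: the shift along the tool's x, y, z normalised to -1 to 1, where 1 is 0.5 m, then the turn, a rotation vector about the tool's x, y, z normalised to -1 to 1, where 1 is pi/2 rad, then the gripper command: -1 is shut, 1 is fully open, values between are in proportion. In form: [[[dx, dy, dz], [ax, ay, az], gripper], ...]. A call has 1 to 12 rows; each row shifts and turns the commanded pose from where the row before left it, along the tool's axes as they then stand; what a row does not reach is not made up. A row lasts 1/8 s, in which the tool goes at most 62.5 mm and 10.7 degrees, less where a joint would pass 70% of its speed; a pose out of reach is approached as far as the arm can. A call with a number of a shift or a turn outside -1 to 1 is refused whole. A call with a gripper value outside its range is refused whole. The fingers move at their own pace and stop on an object; "newtons" is the grip in N (left out, the last holds). Time passes only in rows, so rows that do not move let the fingers close. It gives the time, the measured TCP pose, the force, the opening and the grip force at its end, in the units of the state.
- sense(): the state, without advancing time (a new reading comes with each control period).
- grab_frame(name): name is "scene" or "top" or "wrist"; returns the picture (400x640x3 uint8, red, green, blue); there is no depth.
- camera_model(name): a dict with "intrinsics" (3x3 intrinsics, pixels), "xyz" and "orientation" of the camera in the world. Camera axes: x right, y up, looking along -z (the intrinsics and any distortion apply to the point x, -y, -z); pixel columns grow to the right and rows downward; lengths in m; the calibration is good to about 2 mm. The wrist camera is an equidistant fisheye: a pixel r from the principal point sees the ray r / f radians off the axis. A picture is of the moment at which its call begins: read the wrist's pose just before it. camera_model takes no time and is no camera call; for the wrist camera it gives the pose at the moment of the call.
- env.finish_job(): hands the job in; it is judged then, once.
The state is a dict: "t": time; "q": joint angles; "dq": joint speeds; "joint_efforts": joint torques, N m; "ee_pos": TCP position; "eef_rot": TCP orientation; "ft_force": force on the tool from outside, world axes, zero at the start; "moment": the same for the moment, N m; "gripper_width": finger opening in m; "gripper_force": force on a finger pad.
Only numpy, scipy, OpenCV 4.12 (cv2) and the standard library are available. Lean on these libraries where they do the work, as an engineer would, in place of code of your own. Each camera call takes 0.05 s, during which the arm holds its last target. There are 200 camera calls.

### The job

Slide the blue flask carrier sideways across the shaker deck by pushing it with the fingertips until both of its holes drop over the two brass pins and it lies flat; do not lift it or slam it. Then push the red latch fully round with a fingertip so that it lies over the carrier's edge. Leave the glassware and the other things standing about where they are.

Things in the scene. Friction and masses are not known exactly. Their poses are not given: they have to be found in the camera images.
- deck: Laboratory shaker, white box with a dark flat deck on top, fixed to the bench. 220 (x) by 340 (y) mm, 60 mm high; origin at the centre of its underside on the bench, z up: the deck surface is at z = 60 mm in its frame. Two brass pins stand on it at x = -40 and +40, y = +55 mm. A yellow outline, 130 by 170 mm, centred on x = 0, y = +30 mm, marks where the seated carrier lies.
- carrier: Flask carrier: loose blue plastic plate 130 (x) by 170 (y) by 10 mm, about 0.25 to 0.5 kg; origin at the centre of its underside, axes along the deck's when seated. Black rubber collar on top (84 mm wide, 26 mm high) centred at x = 0, y = -30 mm. Starts propped on the pin tips, its -y edge on the deck, 20 to 48 mm too far to -y, 5 to 16 mm short of the rail, turned up to 0.1 rad.
- hole_near (a point): Centre of the carrier's through hole (16 mm diameter) on its -x side, at the plate's underside: x = -40, y = +25 mm in the carrier's frame.
- hole_far (a point): Centre of the carrier's through hole (16 mm diameter) on its +x side, at the plate's underside: x = +40, y = +25 mm in the carrier's frame.
- pin_near (a point): Tip of the brass pin on the -x (robot) side: 10 mm above the deck, pin diameter 10 mm, tapering from half height to 5 mm at the tip. Hidden under the carrier at the start.
- pin_far (a point): Tip of the brass pin on the +x side, same size, 80 mm from the other. Hidden under the carrier at the start.
- rail (a point): Aluminium stop rail, fixed on the deck along its y, 280 mm long, 25 mm high, on the far (+x) side of the carrier. This point is the middle of its inner face, at the deck surface: x = +66, y = -10 mm in the deck's frame. When the carrier's +x edge lies against the rail its holes are in line with the pins to 1 mm.
- latch (a joint): Angle of the red swivel latch (rad), turning level about a vertical pivot. 0: the arm points to the deck's -x; it grows anticlockwise seen from above to its stop at 1.57, where the arm points to the deck's -y and lies over the carrier's edge. Starts between 0 and 0.35. Stays where it is left; takes about 1 N at the thumb post.
- latch_pivot (a point): Pivot of the red latch, at x = -20, y = +138 mm in the deck's frame, 14.5 mm above the deck. The arm is 62 mm long, 14 mm wide, between 15.5 and 21.5 mm above the deck: it clears the seated carrier by 5 mm.
- latch_thumb (a point): Middle of the latch's thumb post: upright red post 12 mm in diameter, 55 mm from the pivot, rising from the arm to 47 mm above the deck; this point is 34 mm above the deck and moves with the latch.
- flask: Conical glass flask, 80 mm wide, 108 mm high, loose on the bench; origin under its centre. Leave alone.
- reagent: Amber reagent bottle, 72 mm wide, 150 mm high, loose on the bench; origin under its centre. Leave alone.
- beaker: Glass beaker, 76 mm wide, 90 mm high, loose on the bench; origin under its centre. Leave alone.
- spatula: Spatula, 180 mm long, lying on the bench. Leave alone.
- cork_ring: Cork flask ring, 100 mm wide, 25 mm high, on the bench; origin under its centre. Leave alone.
- vial_a: Small amber vial, 22 mm wide, 45 mm high, standing on the deck behind the stop rail; origin under its centre. Leave alone.
- vial_b: Second small amber vial, same size, also behind the stop rail. Leave alone.
There are look-alikes about, which are no part of the job. Several things have the shape of the carrier; the one meant has the colours described above.

How it is judged:
On the way, in this order (a step that is already met when the one before it is completed fails the run):
1. the carrier has dropped over both pins and lies flat on the deck, with the latch not yet over it (z of carrier in the frame of deck below 0.0625 m and angle between carrier's own z axis and vertical below 0.02 rad and horizontal distance between hole_near and pin_near below 0.006 m and horizontal distance between hole_far and pin_far below 0.006 m and value of joint latch below 0.9 rad), for 0.2 s.
2. the latch is turned over the carrier's edge (value of joint latch above 1.3 rad), for 0.2 s.
At the end, for the whole second after the job is handed in: The carrier lies flat on the deck at rest (origin less than 2.5 mm above the deck, tilt below 0.02 rad) with each hole over its pin (within 6 mm), and the latch is turned past 1.3 rad, over the carrier's edge (z of carrier in the frame of deck below 0.0625 m and angle between carrier's own z axis and vertical below 0.02 rad and horizontal distance between hole_near and pin_near below 0.006 m and horizontal distance between hole_far and pin_far below 0.006 m and value of joint latch above 1.3 rad and linear speed of carrier below 0.01 m/s); the robot touches nothing.
It fails at once if the carrier is lifted (more than 14 mm off the deck at its middle) or tipped (more than 0.2 rad) (z of carrier in the frame of deck above 0.074 m or angle between carrier's own z axis and vertical above 0.2 rad).
It fails at once if the carrier is slammed or pressed with more than 45 N (contact force between the fingers and carrier above 45 N).
It fails at once if one of the other things is moved more than 20 mm or knocked over (distance of any of flask, reagent, beaker, spatula, cork_ring, vial_a, vial_b from where it was at the start of the episode above 0.02 m or angle between any of flask, reagent, beaker, cork_ring, vial_a, vial_b's own z axis and vertical above 0.5 rad).
It also fails if it takes over 64 s, if anything falls off the work surface, if the arm or the gripper's body presses on something with over 40 N, if the wrist force passes 120 N, or if a joint passes its speed limit or range.

## Working session

There is one attempt and no reset: what is moved stays moved. The work goes in short steps, Python scripts to look and compute and a tool call to move; the robot and the scene stay as the last step left them, time stands still between calls to the robot, and variables do not carry over. Pictures are saved under pics/ and viewed, at most 10 in all, crops included, and the job is handed in when it is done.

Besides the shell and the picture viewer there is one more tool, called after "Request:" as a command line: name --argument value ..., lists and objects as JSON in quotes. jog_arm: Moves the arm, as the interface text tells. Its arguments: {"type":"object","properties":{"commands":{"type":"array"},"newtons":{"type":"number"}},"required":["commands"]}

```bash
mkdir -p pics; ls; python3 - <<'E'
from rig import *
import cv2
s=sense();print(s)
for n in("scene","top"):
    m=camera_model(n);print(n,m)
    cv2.imwrite(f"pics/{n}0.png",cv2.cvtColor(grab_frame(n),cv2.COLOR_RGB2BGR))
E
```

```text
pics
{'t': 0.0, 'q': array([ 1.10539963e+00,  4.91552606e-01,  1.55951303e+00,  1.20196356e-05,
        1.09169326e+00, -1.05571004e-01]), 'dq': array([ 7.23425075e-05,  6.20948462e-04,  1.70272592e-05,  9.84255981e-05,
        3.90543983e-04, -4.44465091e-04]), 'joint_efforts': array([ 2.84691254e-03, -6.12626910e+01, -2.58173704e+01,  6.92936475e-02,
        4.82453650e-02, -1.10187218e-04]), 'ee_pos': array([0.21991084, 0.58475479, 0.22504417]), 'eef_rot': array([-3.14043403e+00, -1.33493205e-04,  2.78176134e+00]), 'ft_force': array([0.10306146, 0.48025589, 0.05886683]), 'moment': array([ 0.01050455, -0.02279642,  0.00659268]), 'gripper_force': 0.0, 'gripper_width': 0.0946819063106017}
scene {'intrinsics': array([[411.33117762,   0.        , 320.77756847],
       [  0.        , 411.33117762, 202.29283746],
       [  0.        ,   0.        ,   1.        ]]), 'xyz': array([1.30416868, 0.40017268, 1.03176623]), 'orientation': array([ 0.74753378, -0.00403036,  1.96276336])}
top {'intrinsics': array([[449.52530138,   0.        , 326.17915433],
       [  0.        , 449.52530138, 209.59605001],
       [  0.        ,   0.        ,   1.        ]]), 'xyz': array([0.15717507, 0.09527717, 1.64446913]), 'orientation': array([ 0.21566085,  0.00477718, -1.59894401])}
```

View pics/scene0.png

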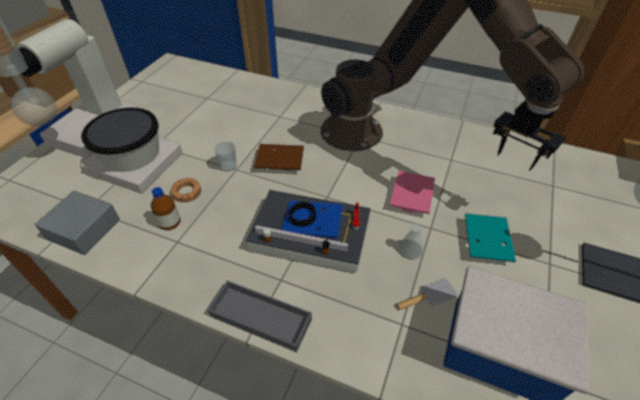

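View pics/top0.png

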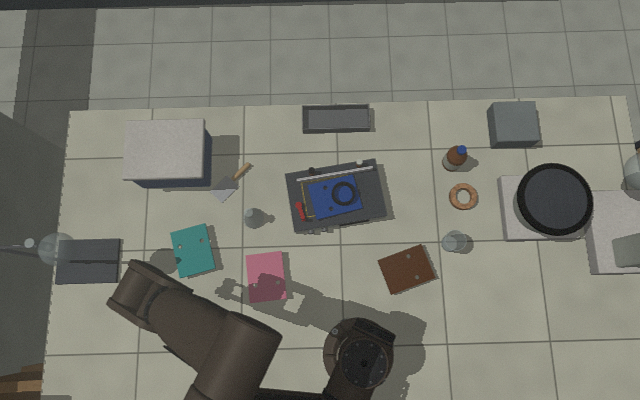

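The carrier is on the deck at about top (335,196), with +x up in the image and +y to the left. The latch is at about (301,210). I'll enlarge both views.

```bash
python3 - <<'E'
import cv2
a=cv2.imread("pics/top0.png")[150:240,275:395];cv2.imwrite("pics/c1.png",cv2.resize(a,None,fx=6.5,fy=6.5,interpolation=cv2.INTER_CUBIC))
a=cv2.imread("pics/scene0.png")[182:272,240:375];cv2.imwrite("pics/c2.png",cv2.resize(a,None,fx=5.9,fy=5.9,interpolation=cv2.INTER_CUBIC))
E
```

```text
(no output)
```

View pics/c1.png

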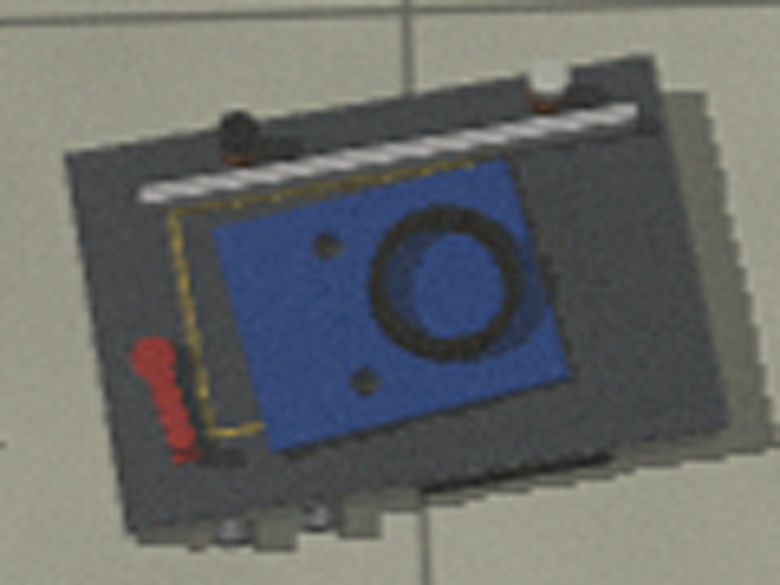

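View pics/c2.png

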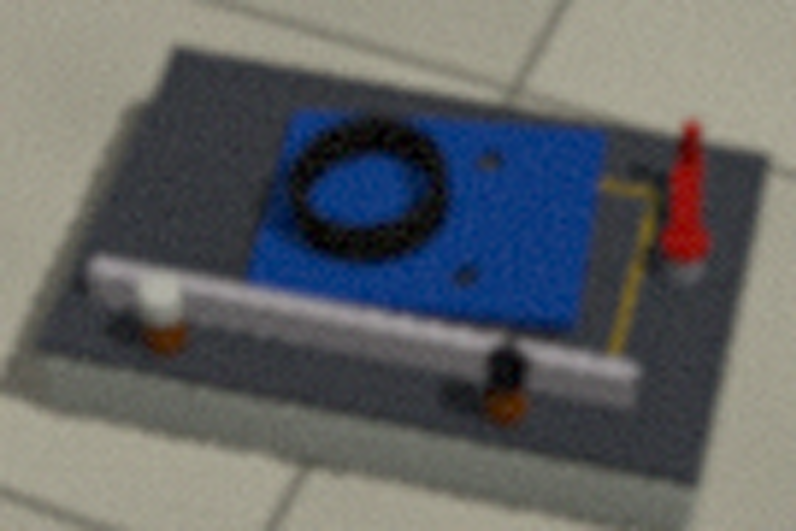

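```bash
cat > h.py <<'E'
import numpy as np
from scipy.spatial.transform import Rotation as R
from scipy.optimize import least_squares
from rig import *
def proj(m,P):
    p=(np.atleast_2d(P)-m["xyz"])@R.from_euler('xyz',m["orientation"]).as_matrix()
    K=m["intrinsics"];z=-p[:,2]
    return np.c_[K[0,2]+K[0,0]*p[:,0]/z,K[1,2]-K[1,1]*p[:,1]/z]
def to_w(pose,P):
    P=np.atleast_2d(P);c,s=np.cos(pose[2]),np.sin(pose[2])
    return np.c_[pose[0]+c*P[:,0]-s*P[:,1],pose[1]+s*P[:,0]+c*P[:,1],P[:,2]]
def to_d(pose,P):
    P=np.atleast_2d(P);c,s=np.cos(pose[2]),np.sin(pose[2]);d=P[:,:2]-pose[:2]
    return np.c_[c*d[:,0]+s*d[:,1],-s*d[:,0]+c*d[:,1]]
def fit(obs,x0):  # obs: list of (cam, pts3d, px)
    ms={c:camera_model(c) for c,_,_ in obs}
    f=lambda x:np.concatenate([(proj(ms[c],to_w(x,np.array(P)))-px).ravel() for c,P,px in obs])
    r=least_squares(f,x0);return r.x,f(r.x).reshape(-1,2)
def T(a):return np.array(a)/6.5+[275,150]
def S(a):return np.array(a)/5.9+[240,182]
E
python3 - <<'E'
from h import *
np.set_printoptions(precision=4,suppress=True)
c=[[.11,.17,.06],[.11,-.17,.06],[-.11,-.17,.06],[-.11,.17,.06]]
t=T([(68,155),(652,57),(727,425),(131,528)]);s=S([(695,480),(40,350),(178,48),(765,155)])
for o in ([("top",c,t)],[("scene",c,s)],[("top",c,t),("scene",c,s)]):
    D,r=fit(o,[.5,.1,0]);print(D,abs(r).max())
np.save("D.npy",D)
k=[[.065,.085,.082],[.065,-.085,.07],[-.065,-.085,.07],[-.065,.085,.082],[.04,.025,.078],[-.04,.025,.078]]
tk=T([(213,228),(510,160),(568,377),(275,450),(328,245),(366,381)])
sk=S([(577,328),(247,282),(295,108),(605,130),(466,276),(488,160)])
for o in ([("top",k,tk)],[("scene",[k[i] for i in(0,2,3,4,5)],sk[[0,2,3,4,5]])],[("top",k,tk),("scene",[k[i] for i in(0,2,3,4,5)],sk[[0,2,3,4,5]])]):
    C,r=fit(o,D);print(C,abs(r).max(),"in deck",to_d(D,[[C[0],C[1],0]]),C[2]-D[2])
L=[]
from scipy.optimize import fsolve
# latch: angle -> thumb top at 107mm
def lp(a):return [-.02-.055*np.cos(a),.138-.055*np.sin(a),.107]
for a in(0,.15,.35):
    p=to_w(D,[lp(a),[-.02,.138,.0815]]);print(a,(proj(camera_model("top"),p)-[275,150])*6.5,(proj(camera_model("scene"),p)-[240,182])*5.9)
E
```

```text
[0.5601 0.0566 0.145 ] 0.8775189767179086
[0.5657 0.0649 0.153 ] 1.2927756459264117
[0.5625 0.061  0.1489] 1.9508660858812732
[0.5479 0.0591 0.2286] 0.47850571919053664 in deck [[-0.0147  0.0003]] 0.07968825689277978
[0.5542 0.0677 0.2366] 0.6875418764929009 in deck [[-0.0072  0.0078]] 0.08775907901580088
[0.5501 0.0631 0.2254] 1.967276090819439 in deck [[-0.012   0.0039]] 0.07653285491637396
0 [[160.3927 439.9874]
 [146.9023 352.4482]] [[704.2675 124.1885]
 [681.4277 234.5633]]
0.15 [[175.3049 436.2189]
 [146.9023 352.4482]] [[688.4563 122.1952]
 [681.4277 234.5633]]
0.35 [[194.0057 427.9002]
 [146.9023 352.4482]] [[667.3251 122.2445]
 [681.4277 234.5633]]
```

```bash
cat >> h.py <<'E'
def plan(xyz,yaw,n,g):
    s=sense();p0=s["ee_pos"];y0=s["eef_rot"][2];dy=(yaw-y0+np.pi)%(2*np.pi)-np.pi
    out=[]
    for i in range(n):
        Rm=(R.from_euler('z',y0+dy*i/n)*R.from_euler('x',np.pi)).as_matrix()
        d=Rm.T@((np.array(xyz)-p0)/n)/.5
        out.append([[round(float(v),4) for v in d],[0,0,round(float(-dy/n/(np.pi/2)),4)],g])
    print(out)
def dk(D,x,y,z):return to_w(D,[x,y,z+.06+.011])[0]   # TCP for fingertips z above deck
E
python3 - <<'E'
from h import *
D=np.load("D.npy");print(dk(D,-.1,.004,.2))
plan(dk(D,-.1,.004,.2),D[2]+np.pi,12,.7)
E
```

```text
[0.46301674 0.05014874 0.271     ]
[[[-0.0693, -0.0691, -0.0076], [0, 0, -0.027], 0.7], [[-0.0663, -0.072, -0.0076], [0, 0, -0.027], 0.7], [[-0.0632, -0.0748, -0.0076], [0, 0, -0.027], 0.7], [[-0.06, -0.0774, -0.0076], [0, 0, -0.027], 0.7], [[-0.0566, -0.0798, -0.0076], [0, 0, -0.027], 0.7], [[-0.0532, -0.0822, -0.0076], [0, 0, -0.027], 0.7], [[-0.0497, -0.0843, -0.0076], [0, 0, -0.027], 0.7], [[-0.0461, -0.0864, -0.0076], [0, 0, -0.027], 0.7], [[-0.0423, -0.0882, -0.0076], [0, 0, -0.027], 0.7], [[-0.0386, -0.09, -0.0076], [0, 0, -0.027], 0.7], [[-0.0347, -0.0915, -0.0076], [0, 0, -0.027], 0.7], [[-0.0308, -0.0929, -0.0076], [0, 0, -0.027], 0.7]]
```

Request:
jog_arm --commands '[[[-0.0693, -0.0691, -0.0076], [0, 0, -0.027], 0.7], [[-0.0663, -0.072, -0.0076], [0, 0, -0.027], 0.7], [[-0.0632, -0.0748, -0.0076], [0, 0, -0.027], 0.7], [[-0.06, -0.0774, -0.0076], [0, 0, -0.027], 0.7], [[-0.0566, -0.0798, -0.0076], [0, 0, -0.027], 0.7], [[-0.0532, -0.0822, -0.0076], [0, 0, -0.027], 0.7], [[-0.0497, -0.0843, -0.0076], [0, 0, -0.027], 0.7], [[-0.0461, -0.0864, -0.0076], [0, 0, -0.027], 0.7], [[-0.0423, -0.0882, -0.0076], [0, 0, -0.027], 0.7], [[-0.0386, -0.09, -0.0076], [0, 0, -0.027], 0.7], [[-0.0347, -0.0915, -0.0076], [0, 0, -0.027], 0.7], [[-0.0308, -0.0929, -0.0076], [0, 0, -0.027], 0.7]]'

```text
t: 1.6
ee_pos: [0.4636, 0.0488, 0.2713]
eef_rot: [3.141, -0.0, -2.991]
ft_force: [0.5, 1.4, -0.7]
gripper_width: 0.0808
gripper_force: 0.0
```

Request:
jog_arm --commands '[[[0, 0, 0], [0, 0, 0], 0.7], [[0, 0, 0], [0, 0, 0], 0.7], [[0, 0, 0], [0, 0, 0], 0.7]]'

```text
t: 1.98
ee_pos: [0.4627, 0.0513, 0.2711]
eef_rot: [3.141, -0.0, -2.991]
ft_force: [-0.1, -0.0, 0.0]
gripper_width: 0.0809
gripper_force: 0.0
```

```bash
python3 - <<'E'
from h import *
import cv2
m=camera_model("wrist");f=grab_frame("wrist")
print(m); print(sense()["ee_pos"],sense()["eef_rot"],sense()["gripper_width"])
np.save("m1.npy",m,allow_pickle=True)
a=cv2.cvtColor(f,cv2.COLOR_RGB2BGR);cv2.imwrite("pics/w1raw.png",a)
cv2.imwrite("pics/w1.png",cv2.resize(a,(800,500),interpolation=cv2.INTER_CUBIC))
E
```

```text
{'intrinsics': array([[309.70691629,   0.        , 315.30143621],
       [  0.        , 309.70691629, 201.44391335],
       [  0.        ,   0.        ,   1.        ]]), 'xyz': array([0.38827682, 0.03985127, 0.43023511]), 'orientation': array([-2.70265989e-01, -2.32614492e-04,  1.72038434e+00])}
[0.46279418 0.05133055 0.27118883] [ 3.14139868e+00 -1.48054195e-04 -2.99114190e+00] 0.08086463522294696
```

View pics/w1.png

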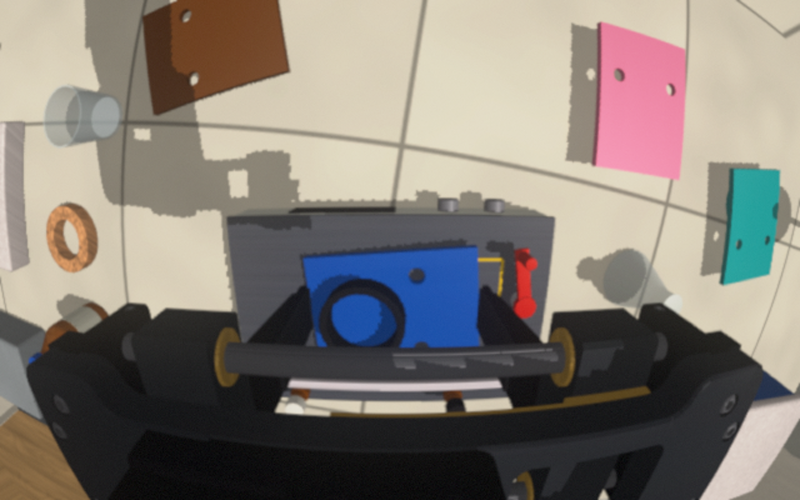

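The wrist view (800-px scale) shows:
- Deck −x corners at (228,217) and (554,217).
- Carrier −x corners at (303,256) and (477,246).
- Near hole at (417,275).
- Outline corner at (502,259).
- Latch pivot at about (524,305), with the arm pointing to −x.

```bash
cat >> h.py <<'E'
def wray(m,px):  # px 640-scale -> world rays
    K=m["intrinsics"];d=(np.atleast_2d(px)-[K[0,2],K[1,2]])/K[0,0];r=np.linalg.norm(d,axis=1)[:,None]
    v=np.c_[np.sin(r)*d[:,:1]/r,-np.sin(r)*d[:,1:]/r,-np.cos(r)]
    return v@R.from_euler('xyz',m["orientation"]).as_matrix().T
def wpt(m,px,z):
    v=wray(m,px);t=(np.array(z)-m["xyz"][2])/v[:,2];return m["xyz"]+v*t[:,None]
E
python3 - <<'E'
from h import *
np.set_printoptions(precision=4,suppress=True)
m=np.load("m1.npy",allow_pickle=True).item();D=np.load("D.npy")
px=np.array([(228,217),(554,217),(502,259),(303,256),(477,246),(417,275),(524,305),(528,259)])*.8
P=wpt(m,px,[.06,.06,.06,.07,.082,.078,.0815,.09]);print(P)
a,b=P[0],P[1];print("dist",np.linalg.norm(a-b))
ref=np.array([[-.11,-.17],[-.11,.17],[-.065,.115]])
x=least_squares(lambda q:(to_w(q,np.c_[ref,ref[:,0]])[:,:2]-P[:3,:2]).ravel(),D)
print(D,x.x,x.fun);np.save("Dw.npy",x.x)
print(to_d(x.x,P))
E
```

```text
[[ 0.4784 -0.1201  0.06  ]
 [ 0.4284  0.2123  0.06  ]
 [ 0.4808  0.1656  0.06  ]
 [ 0.5046 -0.0335  0.07  ]
 [ 0.4664  0.1308  0.082 ]
 [ 0.5044  0.0797  0.078 ]
 [ 0.5197  0.1935  0.0815]
 [ 0.4695  0.1815  0.09  ]]
dist 0.33619689568984684
[0.5625 0.061  0.1489] [0.5622 0.0621 0.1488] [ 0.0002 -0.0022 -0.0003  0.0016  0.      0.0006]
[[-0.1099 -0.1678]
 [-0.11    0.1684]
 [-0.0651  0.1144]
 [-0.0711 -0.086 ]
 [-0.0845  0.0821]
 [-0.0545  0.0259]
 [-0.0225  0.1362]
 [-0.074   0.1318]]
```

```bash
cp Dw.npy D.npy; python3 - <<'E'
from h import *
D=np.load("D.npy");s=sense();print(to_d(D,[s["ee_pos"]]),s["ee_pos"][2]-.071)
plan(dk(D,-.1,0,.005),D[2]+np.pi,10,.7)
E
```

```text
[[-0.09987203  0.00405937]] 0.2001888324761676
[[[0.0, -0.0008, 0.039], [0, 0, 0.0001], 0.7], [[0.0, -0.0008, 0.039], [0, 0, 0.0001], 0.7], [[0.0, -0.0008, 0.039], [0, 0, 0.0001], 0.7], [[0.0, -0.0008, 0.039], [0, 0, 0.0001], 0.7], [[0.0, -0.0008, 0.039], [0, 0, 0.0001], 0.7], [[0.0, -0.0008, 0.039], [0, 0, 0.0001], 0.7], [[0.0, -0.0008, 0.039], [0, 0, 0.0001], 0.7], [[0.0, -0.0008, 0.039], [0, 0, 0.0001], 0.7], [[0.0, -0.0008, 0.039], [0, 0, 0.0001], 0.7], [[0.0, -0.0008, 0.039], [0, 0, 0.0001], 0.7]]
```

Request:
jog_arm --commands '[[[0, -0.001, 0.06], [0, 0, 0], 0.7], [[0, -0.001, 0.06], [0, 0, 0], 0.7], [[0, -0.001, 0.06], [0, 0, 0], 0.7], [[0, -0.001, 0.06], [0, 0, 0], 0.7], [[0, -0.001, 0.06], [0, 0, 0], 0.7], [[0, -0.001, 0.05], [0, 0, 0], 0.7], [[0, 0, 0.02], [0, 0, 0], 0.7], [[0, 0, 0.01], [0, 0, 0], 0.7], [[0, 0, 0.01], [0, 0, 0], 0.7], [[0, 0, 0], [0, 0, 0], 0.7], [[0, 0, 0], [0, 0, 0], 0.7]]'

```text
t: 3.4
ee_pos: [0.4639, 0.0474, 0.0766]
eef_rot: [-3.142, 0.001, -2.992]
ft_force: [0.8, 0.9, -0.7]
gripper_width: 0.0809
gripper_force: 0.0
```

Request:
jog_arm --commands '[[[-0.004, 0, 0], [0, 0, 0], 0.7], [[-0.004, 0, 0], [0, 0, 0], 0.7], [[-0.004, 0, 0], [0, 0, 0], 0.7], [[-0.004, 0, 0], [0, 0, 0], 0.7], [[-0.004, 0, 0], [0, 0, 0], 0.7], [[-0.004, 0, 0], [0, 0, 0], 0.7], [[-0.004, 0, 0], [0, 0, 0], 0.7], [[-0.004, 0, 0], [0, 0, 0], 0.7], [[-0.004, 0, 0], [0, 0, 0], 0.7], [[-0.004, 0, 0], [0, 0, 0], 0.7], [[-0.003, 0, 0], [0, 0, 0], 0.7]]'

```text
t: 4.78
ee_pos: [0.485, 0.0507, 0.0762]
eef_rot: [3.142, 0.0, -2.992]
ft_force: [-1.0, 0.9, -0.1]
gripper_width: 0.0806
gripper_force: 1.0
```

Request:
jog_arm --commands '[[[-0.002, 0, 0], [0, 0, 0], 0.7], [[-0.002, 0, 0], [0, 0, 0], 0.7]]'

```text
t: 5.03
ee_pos: [0.4868, 0.0509, 0.0762]
eef_rot: [3.142, -0.0, -2.993]
ft_force: [-2.6, -0.9, -0.5]
gripper_width: 0.0806
gripper_force: 1.2
```

Request:
jog_arm --commands '[[[-0.002, 0, 0], [0, 0, 0], 0.7]]'

```text
t: 5.15
ee_pos: [0.4874, 0.051, 0.0761]
eef_rot: [3.141, -0.001, -2.992]
ft_force: [-6.3, -2.6, 2.8]
gripper_width: 0.0809
gripper_force: 3.6
```

Request:
jog_arm --commands '[[[-0.002, 0, 0], [0, 0, 0], 0.7], [[-0.001, 0, 0], [0, 0, 0], 0.7]]'

```text
t: 5.4
ee_pos: [0.4875, 0.051, 0.076]
eef_rot: [3.141, -0.004, -2.992]
ft_force: [-12.0, -4.3, 6.2]
gripper_width: 0.0807
gripper_force: 6.2
```

```bash
python3 - <<'E'
from h import *
D=np.load("D.npy");s=sense();print(to_d(D,[s["ee_pos"]]),s["ft_force"])
import cv2
np.save("m2.npy",camera_model("wrist"),allow_pickle=True)
f=cv2.cvtColor(grab_frame("wrist"),cv2.COLOR_RGB2BGR);cv2.imwrite("pics/w2.png",cv2.resize(f,(800,500),interpolation=cv2.INTER_CUBIC))
a=cv2.cvtColor(grab_frame("scene"),cv2.COLOR_RGB2BGR)[182:272,240:375];cv2.imwrite("pics/c3.png",cv2.resize(a,None,fx=5.9,fy=5.9,interpolation=cv2.INTER_CUBIC))
E
```

```text
[[-0.07552572  0.00010912]] [-11.97191709  -4.26473404   6.15745518]
```

View pics/c3.png

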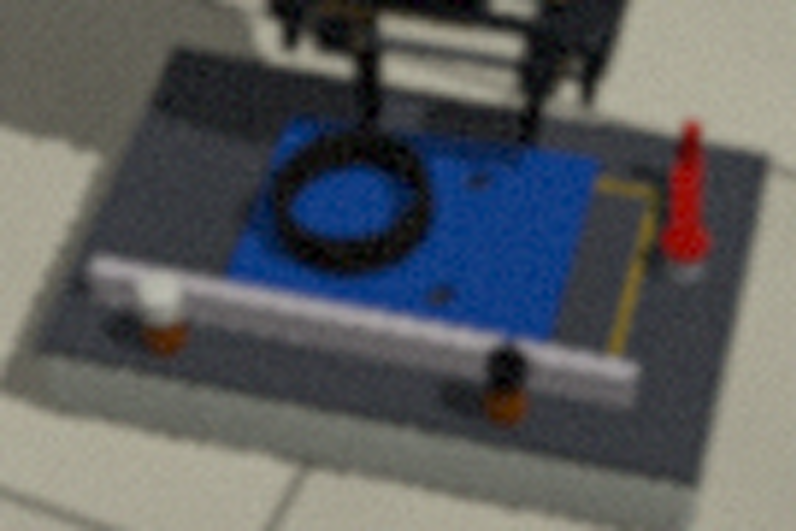

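The carrier now lies along the rail and parallel to it. I'll retreat and go round to the −y side.

Request:
jog_arm --commands '[[[0.02, 0, 0], [0, 0, 0], 0.7], [[0.01, 0, -0.02], [0, 0, 0], 0.7], [[0, 0, -0.09], [0, 0, 0], 0.263], [[0, 0, -0.09], [0, 0, 0], 0.263], [[0, 0, 0], [0, 0, 0], 0.263], [[0, 0, 0], [0, 0, 0], 0.263]]'

```text
t: 6.25
ee_pos: [0.4743, 0.0491, 0.1762]
eef_rot: [-3.142, 0.001, -2.992]
ft_force: [0.3, 0.1, -0.5]
gripper_width: 0.0604
gripper_force: 0.0
```

```bash
python3 - <<'E'
from h import *
D=np.load("D.npy")
plan(dk(D,0.001,-.118,.1),D[2]+np.pi/2,10,.263)
E
```

```text
[[[-0.0179, -0.0236, 0.001], [0, 0, 0.1], 0.263], [[-0.0214, -0.0205, 0.001], [0, 0, 0.1], 0.263], [[-0.0244, -0.0169, 0.001], [0, 0, 0.1], 0.263], [[-0.0267, -0.0129, 0.001], [0, 0, 0.1], 0.263], [[-0.0284, -0.0086, 0.001], [0, 0, 0.1], 0.263], [[-0.0294, -0.004, 0.001], [0, 0, 0.1], 0.263], [[-0.0297, 0.0006, 0.001], [0, 0, 0.1], 0.263], [[-0.0292, 0.0053, 0.001], [0, 0, 0.1], 0.263], [[-0.028, 0.0098, 0.001], [0, 0, 0.1], 0.263], [[-0.0261, 0.014, 0.001], [0, 0, 0.1], 0.263]]
```

Request:
jog_arm --commands '[[[-0.0179, -0.0236, 0.001], [0, 0, 0.1], 0.263], [[-0.0214, -0.0205, 0.001], [0, 0, 0.1], 0.263], [[-0.0244, -0.0169, 0.001], [0, 0, 0.1], 0.263], [[-0.0267, -0.0129, 0.001], [0, 0, 0.1], 0.263], [[-0.0284, -0.0086, 0.001], [0, 0, 0.1], 0.263], [[-0.0294, -0.004, 0.001], [0, 0, 0.1], 0.263], [[-0.0297, 0.0006, 0.001], [0, 0, 0.1], 0.263], [[-0.0292, 0.0053, 0.001], [0, 0, 0.1], 0.263], [[-0.028, 0.0098, 0.001], [0, 0, 0.1], 0.263], [[-0.0261, 0.014, 0.001], [0, 0, 0.1], 0.263], [[0, 0, 0], [0, 0, 0], 0.263], [[0, 0, 0], [0, 0, 0], 0.263]]'

```text
t: 7.75
ee_pos: [0.5802, -0.054, 0.1704]
eef_rot: [-3.14, -0.001, 1.723]
ft_force: [-0.7, -0.0, -0.4]
gripper_width: 0.0599
gripper_force: 0.0
```

```bash
python3 - <<'E'
from h import *
import cv2
D=np.load("D.npy");s=sense();print(to_d(D,[s["ee_pos"]]),s["eef_rot"][2]-D[2],s["ee_pos"][2]-.071)
m=camera_model("wrist");np.save("m3.npy",m,allow_pickle=True)
f=cv2.cvtColor(grab_frame("wrist"),cv2.COLOR_RGB2BGR);cv2.imwrite("pics/w3.png",cv2.resize(f,(800,500),interpolation=cv2.INTER_CUBIC))
E
```

```text
[[ 0.00056717 -0.11752767]] 1.5744757279895838 0.09937951601832394
```

View pics/w3.png

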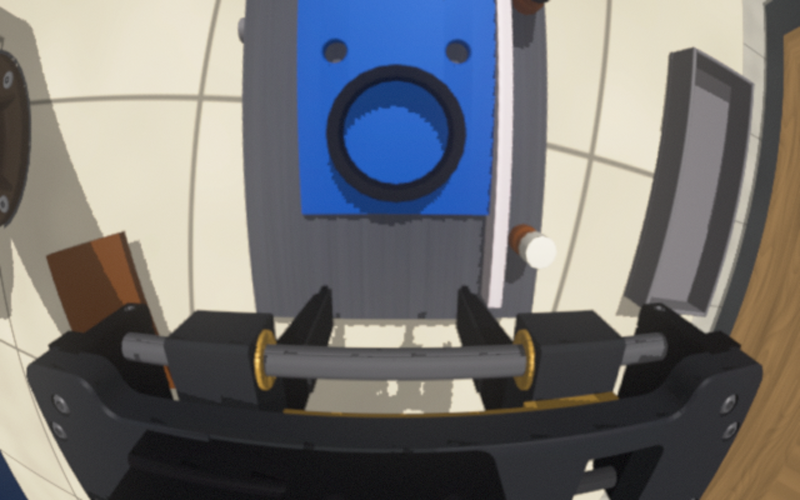

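The view shows the carrier's −y corners at (303,216) and (487,215) and the holes at (335,50) and (457,50). The carrier is square to the rail.

```bash
python3 - <<'E'
from h import *
np.set_printoptions(precision=4,suppress=True)
D=np.load("D.npy");m=np.load("m3.npy",allow_pickle=True).item()
print(to_d(D,wpt(m,np.array([(303,216),(487,215),(335,50),(457,50)])*.8,[.07,.07,.078,.078])))
plan(dk(D,0.001,-.112,.004),D[2]+np.pi/2,8,.263)
E
```

```text
[[-0.063  -0.0888]
 [ 0.0645 -0.0876]
 [-0.0384  0.023 ]
 [ 0.0404  0.0233]]
[[[0.0014, 0.0001, 0.0239], [0, 0, 0.0003], 0.263], [[0.0014, 0.0001, 0.0239], [0, 0, 0.0003], 0.263], [[0.0014, 0.0001, 0.0239], [0, 0, 0.0003], 0.263], [[0.0014, 0.0001, 0.0239], [0, 0, 0.0003], 0.263], [[0.0014, 0.0001, 0.0239], [0, 0, 0.0003], 0.263], [[0.0014, 0.0001, 0.0239], [0, 0, 0.0003], 0.263], [[0.0014, 0.0001, 0.0239], [0, 0, 0.0003], 0.263], [[0.0014, 0.0001, 0.0239], [0, 0, 0.0003], 0.263]]
```

Request:
jog_arm --commands '[[[0.0014, 0, 0.04], [0, 0, 0], 0.263], [[0.0014, 0, 0.04], [0, 0, 0], 0.263], [[0.0014, 0, 0.04], [0, 0, 0], 0.263], [[0.0014, 0, 0.04], [0, 0, 0], 0.263], [[0.0014, 0, 0.02], [0, 0, 0], 0.263], [[0.0014, 0, 0.01], [0, 0, 0], 0.263], [[0.0014, 0, 0.001], [0, 0, 0], 0.263], [[0.0014, 0, 0], [0, 0, 0], 0.263], [[0, 0, 0], [0, 0, 0], 0.263], [[0, 0, 0], [0, 0, 0], 0.263]]'

```text
t: 9.05
ee_pos: [0.5801, -0.0489, 0.076]
eef_rot: [3.141, 0.0, 1.72]
ft_force: [-0.6, 0.3, 0.1]
gripper_width: 0.06
gripper_force: 0.0
```

Request:
jog_arm --commands '[[[0.005, 0, 0], [0, 0, 0], 0.263], [[0.005, 0, 0], [0, 0, 0], 0.263], [[0.005, 0, 0], [0, 0, 0], 0.263], [[0.005, 0, 0], [0, 0, 0], 0.263], [[0.005, 0, 0], [0, 0, 0], 0.263], [[0.005, 0, 0], [0, 0, 0], 0.263], [[0.005, 0, 0], [0, 0, 0], 0.263], [[0.005, 0, 0], [0, 0, 0], 0.263]]'

```text
t: 10.05
ee_pos: [0.577, -0.0291, 0.0757]
eef_rot: [3.141, 0.0, 1.72]
ft_force: [-0.0, -3.6, -0.5]
gripper_width: 0.0601
gripper_force: 1.5
```

Request:
jog_arm --commands '[[[0.005, 0, 0], [0, 0, 0], 0.263], [[0.005, 0, 0], [0, 0, 0], 0.263], [[0.005, 0, 0], [0, 0, 0], 0.263], [[0.005, 0, 0], [0, 0, 0], 0.263], [[0.004, 0, 0], [0, 0, 0], 0.263], [[0.004, 0, 0], [0, 0, 0], 0.263]]'

```text
t: 10.8
ee_pos: [0.5749, -0.0151, 0.0757]
eef_rot: [3.142, -0.0, 1.72]
ft_force: [0.5, -3.0, 0.5]
gripper_width: 0.0598
gripper_force: 1.4
```

```bash
python3 - <<'E'
from h import *
D=np.load("D.npy");s=sense();print(to_d(D,[s["ee_pos"]]),s["ft_force"],s["ee_pos"][2]-.071)
E
```

```text
[[ 0.001162   -0.07823416]] [ 0.45934758 -3.04171373  0.52206211] 0.004742844628569179
```

Request:
jog_arm --commands '[[[0.004, 0, 0], [0, 0, 0], 0.263], [[0.004, 0, 0], [0, 0, 0], 0.263], [[0.004, 0, 0], [0, 0, 0], 0.263], [[0.003, 0, 0], [0, 0, 0], 0.263]]'

```text
t: 11.3
ee_pos: [0.5736, -0.0074, 0.0757]
eef_rot: [-3.141, -0.0, 1.72]
ft_force: [0.1, 0.2, -0.4]
gripper_width: 0.0601
gripper_force: 0.0
```

Request:
jog_arm --commands '[[[0.002, 0, 0], [0, 0, 0], 0.263], [[0.002, 0, 0], [0, 0, 0], 0.263]]'

```text
t: 11.55
ee_pos: [0.5735, -0.0059, 0.0757]
eef_rot: [3.142, 0.0, 1.72]
ft_force: [0.5, -2.5, -0.2]
gripper_width: 0.0601
gripper_force: 1.2
```

Request:
jog_arm --commands '[[[0.002, 0, 0], [0, 0, 0], 0.263], [[0.002, 0, 0], [0, 0, 0], 0.263]]'

```text
t: 11.8
ee_pos: [0.5732, -0.0039, 0.0757]
eef_rot: [3.141, 0.0, 1.72]
ft_force: [-0.9, -2.1, -0.5]
gripper_width: 0.0603
gripper_force: 1.2
```

```bash
python3 - <<'E'
from h import *
import cv2
D=np.load("D.npy");s=sense();print(to_d(D,[s["ee_pos"]]),s["ft_force"],s["ee_pos"][2]-.071)
m=camera_model("wrist");np.save("m4.npy",m,allow_pickle=True)
f=cv2.cvtColor(grab_frame("wrist"),cv2.COLOR_RGB2BGR);cv2.imwrite("pics/w4.png",f)
b=cv2.cvtColor(grab_frame("scene"),cv2.COLOR_RGB2BGR)[182:272,240:375]
w=cv2.resize(f[0:270,120:520],(600,405),interpolation=cv2.INTER_CUBIC)
cv2.imwrite("pics/w4c.png",np.vstack([w[:240],cv2.resize(b[:,15:],(480,360),interpolation=cv2.INTER_CUBIC).__class__ and np.pad(cv2.resize(b[:,15:],(480,360),interpolation=cv2.INTER_CUBIC),((0,0),(0,120),(0,0)))]))
E
```

```text
[[ 0.00116972 -0.06694355]] [-0.89998286 -2.07451542 -0.46637603] 0.0047192609646245776
```

View pics/w4c.png

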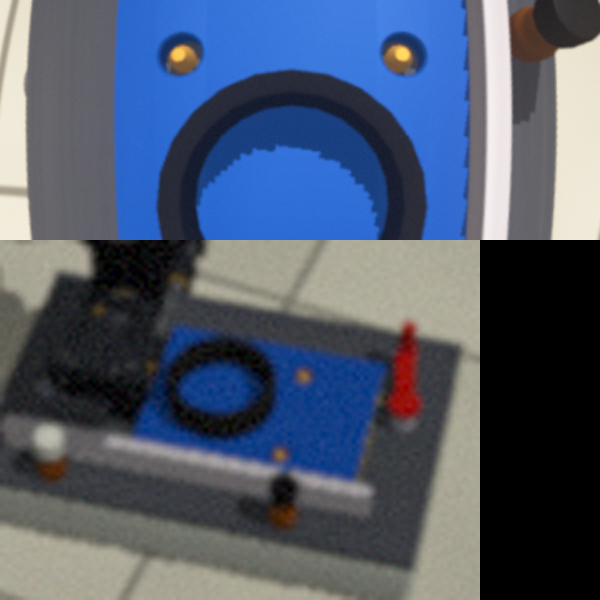

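Both brass pins show inside the holes. I'll check position and flatness numerically.

```bash
python3 - <<'E'
from h import *
import cv2
np.set_printoptions(precision=4,suppress=True)
D=np.load("D.npy");m=np.load("m4.npy",allow_pickle=True).item()
px=np.array([(180,53),(403,53),(182,57),(402,57)])/1.5+[120,0]
for z in(.07,.078):print(to_d(D,wpt(m,px,[z]*4)))
w=cv2.imread("pics/w4.png")[0:55,180:480]
cv2.imwrite("pics/w4d.png",cv2.resize(w,(780,143),interpolation=cv2.INTER_CUBIC))
E
```

```text
[[-0.0392  0.0549]
 [ 0.0404  0.0548]
 [-0.0385  0.0533]
 [ 0.04    0.0532]]
[[-0.0373  0.0526]
 [ 0.0385  0.0525]
 [-0.0365  0.0511]
 [ 0.0381  0.051 ]]
```

Hole spacing is 79.6 mm at the flat height, and the holes are over the pins within about 2 mm, so the carrier is seated. Next I'll retreat and go to the latch.

Request:
jog_arm --commands '[[[-0.02, 0, 0], [0, 0, 0], 0.263], [[-0.01, 0, -0.03], [0, 0, 0], 0.263], [[0, 0, -0.08], [0, 0, 0], -1], [[0, 0, -0.08], [0, 0, 0], -1], [[0, 0, 0], [0, 0, 0], -1], [[0, 0, 0], [0, 0, 0], -1], [[0, 0, 0], [0, 0, 0], -1]]' --newtons 5

```text
t: 12.78
ee_pos: [0.575, -0.0187, 0.1699]
eef_rot: [-3.14, -0.001, 1.72]
ft_force: [0.3, 0.2, -0.7]
gripper_width: 0.0157
gripper_force: 0.0
```

```bash
python3 - <<'E'
from h import *
D=np.load("D.npy");print(sense()["gripper_width"])
plan(dk(D,-.075,.163,.1),D[2]+np.pi/2,8,-1)
E
```

```text
0.015658569528823017
[[[0.0612, -0.0189, -0.0003], [0, 0, 0.0], -1], [[0.0612, -0.0189, -0.0003], [0, 0, 0.0], -1], [[0.0612, -0.0189, -0.0003], [0, 0, 0.0], -1], [[0.0612, -0.0189, -0.0003], [0, 0, 0.0], -1], [[0.0612, -0.0189, -0.0003], [0, 0, 0.0], -1], [[0.0612, -0.0189, -0.0003], [0, 0, 0.0], -1], [[0.0612, -0.0189, -0.0003], [0, 0, 0.0], -1], [[0.0612, -0.0189, -0.0003], [0, 0, 0.0], -1]]
```

Then down by 74 mm, so the tips are 26 mm above the deck.

Request:
jog_arm --commands '[[[0.0612, -0.0189, 0], [0, 0, 0], -1], [[0.0612, -0.0189, 0], [0, 0, 0], -1], [[0.0612, -0.0189, 0], [0, 0, 0], -1], [[0.0612, -0.0189, 0], [0, 0, 0], -1], [[0.0612, -0.0189, 0], [0, 0, 0], -1], [[0.0612, -0.0189, 0], [0, 0, 0], -1], [[0.0612, -0.0189, 0], [0, 0, 0], -1], [[0.0612, -0.0189, 0], [0, 0, 0], -1], [[0, 0, 0], [0, 0, 0], -1], [[0, 0, 0], [0, 0, 0], -1]]'

```text
t: 14.02
ee_pos: [0.4644, 0.2118, 0.1703]
eef_rot: [-3.141, 0.0, 1.72]
ft_force: [-0.3, -0.4, -0.4]
gripper_width: 0.0002
gripper_force: 0.0
```

```bash
python3 - <<'E'
from h import *
import cv2
D=np.load("D.npy");s=sense();print(to_d(D,[s["ee_pos"]]),s["gripper_width"],s["ee_pos"][2]-.071)
b=cv2.cvtColor(grab_frame("scene"),cv2.COLOR_RGB2BGR)[162:262,260:395]
cv2.imwrite("pics/l1.png",cv2.resize(b,None,fx=5.9,fy=5.9,interpolation=cv2.INTER_CUBIC))
E
```

```text
[[-0.074494    0.16255729]] 0.00017084665557575769 0.09929405847397572
```

View pics/l1.png

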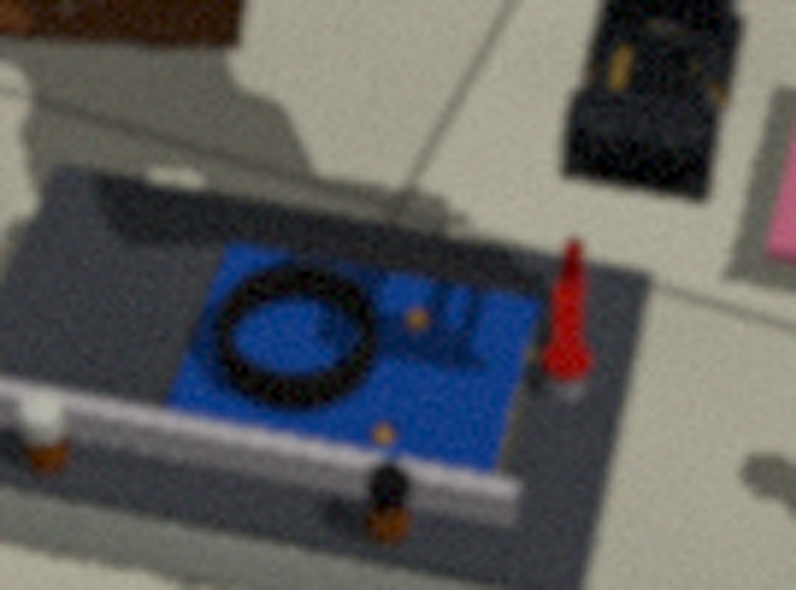

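Request:
jog_arm --commands '[[[0, 0, 0.05], [0, 0, 0], -1], [[0, 0, 0.05], [0, 0, 0], -1], [[0, 0, 0.03], [0, 0, 0], -1], [[0, 0, 0.016], [0, 0, 0], -1], [[0, 0, 0], [0, 0, 0], -1], [[0, 0, 0], [0, 0, 0], -1]]'

```text
t: 14.82
ee_pos: [0.4646, 0.2122, 0.0983]
eef_rot: [3.141, -0.0, 1.72]
ft_force: [0.5, -0.3, 0.2]
gripper_width: 0.0004
gripper_force: 0.0
```

```bash
python3 - <<'E'
from h import *
D=np.load("D.npy");s=sense();p=to_d(D,[s["ee_pos"]])[0];print(p,s["ee_pos"][2]-.071)
def c(a):return np.array([-.02-.055*np.cos(a)-.016*np.sin(a),.138-.055*np.sin(a)+.016*np.cos(a)])
ang=np.linspace(.07,1.53,25);a0=0.;pos=p
for i,a in enumerate(ang):
    d=c(a)-pos;tx=np.array([-np.sin(a0),np.cos(a0)]);ty=np.array([np.cos(a0),np.sin(a0)])
    print([[round(float(d@tx)/.5,4),round(float(d@ty)/.5,4),0],[0,0,round(float(-(a-a0)/(np.pi/2)),4)],-1],end=", ");a0=a;pos=c(a)
E
```

```text
[-0.07420356  0.16291586] 0.027294192662467673
[[-0.0256, -0.0036, 0], [0, 0, -0.0446], -1], [[-0.0067, -0.0017, 0], [0, 0, -0.0387], -1], [[-0.0067, -0.0017, 0], [0, 0, -0.0387], -1], [[-0.0067, -0.0017, 0], [0, 0, -0.0387], -1], [[-0.0067, -0.0017, 0], [0, 0, -0.0387], -1], [[-0.0067, -0.0017, 0], [0, 0, -0.0387], -1], [[-0.0067, -0.0017, 0], [0, 0, -0.0387], -1], [[-0.0067, -0.0017, 0], [0, 0, -0.0387], -1], [[-0.0067, -0.0017, 0], [0, 0, -0.0387], -1], [[-0.0067, -0.0017, 0], [0, 0, -0.0387], -1], [[-0.0067, -0.0017, 0], [0, 0, -0.0387], -1], [[-0.0067, -0.0017, 0], [0, 0, -0.0387], -1], [[-0.0067, -0.0017, 0], [0, 0, -0.0387], -1], [[-0.0067, -0.0017, 0], [0, 0, -0.0387], -1], [[-0.0067, -0.0017, 0], [0, 0, -0.0387], -1], [[-0.0067, -0.0017, 0], [0, 0, -0.0387], -1], [[-0.0067, -0.0017, 0], [0, 0, -0.0387], -1], [[-0.0067, -0.0017, 0], [0, 0, -0.0387], -1], [[-0.0067, -0.0017, 0], [0, 0, -0.0387], -1], [[-0.0067, -0.0017, 0], [0, 0, -0.0387], -1], [[-0.0067, -0.0017, 0], [0, 0, -0.0387], -1], [[-0.0067, -0.0017, 0], [0, 0, -0.0387], -1], [[-0.0067, -0.0017, 0], [0, 0, -0.0387], -1], [[-0.0067, -0.0017, 0], [0, 0, -0.0387], -1], [[-0.0067, -0.0017, 0], [0, 0, -0.0387], -1],
```

Request:
jog_arm --commands '[[[-0.0128, -0.0018, 0], [0, 0, -0.0223], -1], [[-0.0128, -0.0018, 0], [0, 0, -0.0223], -1], [[-0.0067, -0.0017, 0], [0, 0, -0.0387], -1], [[-0.0067, -0.0017, 0], [0, 0, -0.0387], -1], [[-0.0067, -0.0017, 0], [0, 0, -0.0387], -1], [[-0.0067, -0.0017, 0], [0, 0, -0.0387], -1], [[-0.0067, -0.0017, 0], [0, 0, -0.0387], -1], [[-0.0067, -0.0017, 0], [0, 0, -0.0387], -1], [[-0.0067, -0.0017, 0], [0, 0, -0.0387], -1], [[-0.0067, -0.0017, 0], [0, 0, -0.0387], -1]]'

```text
t: 16.08
ee_pos: [0.4697, 0.1723, 0.0984]
eef_rot: [3.141, 0.0, 2.278]
ft_force: [-0.4, 1.0, 0.2]
gripper_width: 0.0006
gripper_force: 0.5
```

Request:
jog_arm --commands '[[[-0.0067, -0.0017, 0], [0, 0, -0.0387], -1], [[-0.0067, -0.0017, 0], [0, 0, -0.0387], -1], [[-0.0067, -0.0017, 0], [0, 0, -0.0387], -1], [[-0.0067, -0.0017, 0], [0, 0, -0.0387], -1], [[-0.0067, -0.0017, 0], [0, 0, -0.0387], -1], [[-0.0067, -0.0017, 0], [0, 0, -0.0387], -1], [[-0.0067, -0.0017, 0], [0, 0, -0.0387], -1], [[-0.0067, -0.0017, 0], [0, 0, -0.0387], -1]]'

```text
t: 17.08
ee_pos: [0.4867, 0.1508, 0.0984]
eef_rot: [3.141, 0.0, 2.765]
ft_force: [-1.4, -0.4, -0.1]
gripper_width: 0.0008
gripper_force: 0.5
```

Request:
jog_arm --commands '[[[-0.0067, -0.0017, 0], [0, 0, -0.0387], -1], [[-0.0067, -0.0017, 0], [0, 0, -0.0387], -1], [[-0.0067, -0.0017, 0], [0, 0, -0.0387], -1], [[-0.0067, -0.0017, 0], [0, 0, -0.0387], -1], [[-0.0067, -0.0017, 0], [0, 0, -0.0387], -1], [[-0.0067, -0.0017, 0], [0, 0, -0.0387], -1], [[-0.0067, -0.0017, 0], [0, 0, -0.0387], -1]]'

```text
t: 17.95
ee_pos: [0.5084, 0.1405, 0.0984]
eef_rot: [3.142, 0.001, -3.093]
ft_force: [-1.1, -0.2, -0.5]
gripper_width: 0.0005
gripper_force: 0.5
```

Request:
jog_arm --commands '[[[-0.0067, -0.0017, 0], [0, 0, -0.0387], -1], [[0, 0, 0], [0, 0, 0], -1]]'

```text
t: 18.2
ee_pos: [0.512, 0.1399, 0.0983]
eef_rot: [3.141, 0.001, -3.035]
ft_force: [0.0, 0.1, 0.0]
gripper_width: 0.0004
gripper_force: 0.0
```

```bash
python3 - <<'E'
from h import *
D=np.load("D.npy");s=sense();print(to_d(D,[s["ee_pos"]]),s["ft_force"],s["eef_rot"][2]-D[2])
E
```

```text
[[-0.03805847  0.08430076]] [0.02748355 0.08437105 0.0465988 ] -3.1835317379687087
```

Request:
jog_arm --commands '[[[-0.002, 0, 0], [0, 0, 0], -1], [[-0.002, 0, 0], [0, 0, 0], -1], [[0, 0, 0], [0, 0, 0], -1]]'

```text
t: 18.58
ee_pos: [0.513, 0.14, 0.0978]
eef_rot: [-3.142, -0.002, -3.035]
ft_force: [-5.3, -2.0, 4.4]
gripper_width: 0.0
gripper_force: 2.5
```

Request:
jog_arm --commands '[[[0.02, 0, 0], [0, 0, 0], -1], [[0.04, 0, -0.02], [0, 0, 0], -1], [[0.04, 0, -0.08], [0, 0, 0], -1], [[0.04, 0, -0.08], [0, 0, 0], -1], [[0, 0, -0.08], [0, 0, 0], -1], [[0, 0, 0], [0, 0, 0], -1], [[0, 0, 0], [0, 0, 0], -1]]'

```text
t: 19.45
ee_pos: [0.4437, 0.1325, 0.2271]
eef_rot: [3.142, -0.0, -3.034]
ft_force: [-0.4, -0.4, -0.4]
gripper_width: 0.0005
gripper_force: 0.0
```

```bash
python3 - <<'E'
from h import *
import cv2
b=cv2.cvtColor(grab_frame("scene"),cv2.COLOR_RGB2BGR)[172:262,260:375]
w=cv2.cvtColor(grab_frame("wrist"),cv2.COLOR_RGB2BGR)
cv2.imwrite("pics/l2.png",np.hstack([cv2.resize(b,(400,313),interpolation=cv2.INTER_CUBIC),cv2.resize(w[60:373,120:520],(400,313))]))
E
```

```text
(no output)
```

View pics/l2.png

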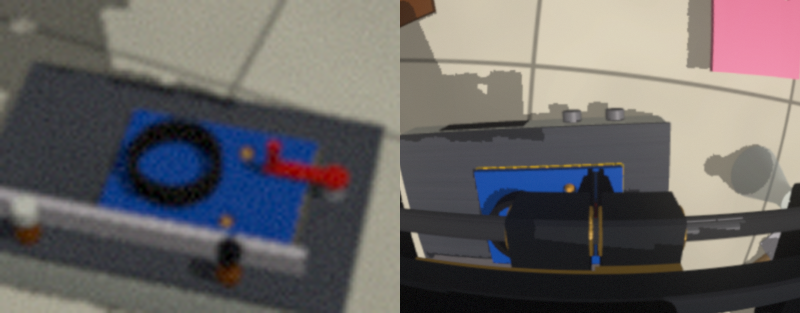

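The carrier lies inside its outline with both pins showing. The latch lies over its edge, pointing to −y against the stop, and the vials are standing. I'll hand it in.

```bash
python3 -c "
from rig import *
print(env.finish_job())"
```

```text
the job is handed in; nothing more can be done
None
```

The carrier is seated flat over both pins, the latch is turned fully round to its stop over the carrier's edge, and the job is handed in at about 19.5 s of the 64 s allowed; no verdict was reported back.

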